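# Set the dispenser's volume sleeve and tug-check its cartridge

## Robot

A 6-joint arm with a two-finger parallel gripper is mounted at the origin on a cart in front of the work surface, level with it; the furniture and walls round the work are solid. World frame = base frame: x ahead of the robot, y to its left, z up, the work surface at z = 0. Lengths are in m, angles in rad, forces in N, time in s.
With the tool pointing down it reaches from about 0.275 to 0.875 m from the base axis. Payload 12.5 kg.
Tool frame: the origin (TCP) lies midway between the tips of the shut fingers; the grasp point (between the pads) lies 19 mm behind it; z points along the fingers, y is the line along which they close (so a half turn about z gives the same grasp; the last joint's range is limited). The gripper opens to 85 mm and grips with 20 to 120 N. Pads are 22 mm wide; open, the fingers measure 114 mm over their backs; the gripper's body (76 mm by 85 mm) begins 54 mm behind the grasp point. The pads swing forward as they close: fully open they stand 13 mm farther back than shut.
Start: joints at [1.173, 0.351, 1.652, -0, 1.139, -0.085], TCP at [0.169, 0.523, 0.231] pointing down, gripper open.
Joint ranges: [-2.75, 2.75], [-0.79, 2.1], [0.01, 2.65], [-1.57, 4.71], [0.07, 3.14], [-2.87, 2.87]. Speed limits (rad/s): [2.22, 2.22, 2.79, 3.14, 3.14, 3.14].

## Interface

Orientations are given as a unit quaternion [x, y, z, w].
In Python, from workcell import get_state, grab_frame, sign_off, regions_of, place_of gives the robot as it stands. The module is installed in compiled form; this text tells all that it offers.
- The arm moves only by the shell command python3 -m pendant 'ROWS' [FORCE]. ROWS is JSON, a list of rows, each an object of numbers: "tx", "ty", "tz": the shift along the tool's x, y, z each as a share of 40 cm, from -1 to 1; "wx", "wy", "wz": the turn, a rotation vector about the tool's x, y, z each as a share of pi rad, from -1 to 1; "gripper": the opening, from 0 (shut) to 1 (fully open). A call has exactly 8 rows; each row is the pose to reach, as a shift and turn from the pose commanded when the call began, along the tool's axes at that moment, turning the shorter way round; what a row does not reach only later rows make up. A row lasts 1/12 s, in which the tool goes at most 41.7 mm and 7.16 degrees, less where a joint would pass 70% of its speed; a pose out of reach is approached as far as the arm can. A call with a number of a shift or a turn outside -1 to 1 is refused whole. A call with a gripper value outside its range is refused whole. The fingers move at their own pace and stop on an object; FORCE is the grip in N (left out, the last holds). Time passes only in rows, so rows that repeat a pose let the fingers close, or fill a call up. It gives the time, the measured TCP pose, the force, the opening and the grip force at its end, in the units of the state.
- get_state(): the state, without advancing time (a new reading comes with each control period).
- grab_frame(name): name is "scene" or "top"; returns a dict with "color" (420x560x3 uint8, blue, green, red), "mtx" (3x3 intrinsics, pixels), "distortion" ([k1, k2, p1, p2, k3] as OpenCV has them; the pictures are not rectified), "origin" and "attitude" of the camera in the world. Camera axes: x right, y down, z forward; pixel columns grow to the right and rows downward; lengths in m; the calibration is good to about 2 mm. A picture is of the moment at which its call begins. There is no depth.
- sign_off(): hands the job in; it is judged then, once.
Trained networks look in a picture, given as the dict that the camera call returned (one of the last four; its "shot" number tells which), for a name from the list of things; names that differ only in an ending like _2 or _b are one class to them, and where a whole thing is asked for, a point or a joint stands for the part that bears it (a point fixed in the world has none). Each returns a list of dicts, best first, with "confidence" (0 to 1); they miss things now and then, are a little off and sometimes report something else, mostly with a low value. They report only what shows in the picture. A call takes as long as a camera call.
- regions_of(picture, query): "mask" (420x560 bool, what is visible of it) and "position" ([column, row] in pixels, amid what is visible of it).
- place_of(picture, query): "position" ([column, row] in pixels: a listed point, or the origin of a listed thing).
The state is a dict: "time": time; "joint_positions": joint angles; "joint_vel": joint speeds; "effort": joint torques, N m; "position": TCP position; "orientation": TCP orientation; "wrist_force": force on the tool from outside, world axes, zero at the start; "ft_torque": the same for the moment, N m; "gripper_width": finger opening in m; "finger_force": force on a finger pad.
Only numpy, scipy, OpenCV 4.12 (cv2) and the standard library are available. Lean on these libraries where they do the work, as an engineer would, in place of code of your own. Each camera call takes 0.05 s, during which the arm holds its last target. There are 200 camera calls.

## Task

Get the bench dispenser ready for the next run: turn its blue volume sleeve until number 6 has clicked in at the red pointer. Then check that the cartridge is held: tug its black knob straight up until most of the green band shows but none of the red (about 12 N), hold it there for a second, and let it spring back home. Leave the things around it where they are.

Things in the scene. Friction and masses are not known exactly. Their poses are not given: they have to be found in the camera images.
- dispenser: dispenser console, fixed: grey plate 140 x 300 x 12 mm; origin at the centre of its underside, own x away from the robot at yaw 0, y left, z up. Volume dial at own (0, +85) mm, cartridge at own (0, -85) mm, both axes vertical. Between them a white block 45 x 50 mm at own x 18 to 63, 64 mm high (plug on it to 70). The dial's black housing: 100 mm diameter, to 30 mm height.
- pointer (a point): top of the red pointer post, 10 x 5 mm, 39 mm above the worktop, on the dial's near side (own -x), 51 to 61 mm from the dial's axis. The number next to it is the one set.
- spout (a point): open end of the thin steel spout (7 mm thick), 66 mm above the worktop; the spout runs from the white block along the console's own y = 0, at up to 82 mm height, to own x = -99 mm.
- volume (a joint): sleeve angle, rad: number n stands at the red pointer at 0.419 x (n - 1), 24 degrees each, so 6 is at 2.094; marked 1 to 8, end stops there. Grows turning clockwise seen from above. A spring ball clicks in at each number (about 0.1 N m to leave it) and pulls the sleeve to the nearest number when let go. Starts clicked in at 1, 2, 3 or 4.
- sleeve_grip (a point): point on the sleeve's vertical axis, 62 mm above the worktop, where to grip: blue fluted round grip, 45 mm diameter (47 over the flutes), from 36 to 82 mm above the worktop, on a white skirt of 94 mm diameter (top at 36 mm) that turns with it and bears the black numbers 1 to 8. The frame turns with the sleeve.
- cartridge (a joint): how far the cartridge is pulled up, m: 0 seated, stop at 0.018. A spring holds it down: lifting starts at about 4 N and takes 0.9 N more per mm, 12 N at 9 mm. The green band, 9.5 mm high, comes out of the collar from 0.0015 on and shows in full at 0.011; beyond that the red band appears.
- knob_grip (a point): point on the vertical axis of the cartridge's black round knob, where to grip: 87 mm above the worktop when seated. Knob 35 mm in diameter, from 15 mm below to 14 mm above this point; below it a white neck, 31 mm diameter, 16 mm high, then the mouth of the aluminium collar, 48 mm diameter, 56 mm above the worktop. Rises with the cartridge.
- beaker_50: small empty clear glass beaker, 45 mm across, 58 mm tall, standing under the dispenser's spout; origin at the centre of its underside. Bystander.
- std_amber_2: small brown glass bottle with a black cap, 38 mm across, 72 mm tall, standing behind the dispenser; origin at the centre of its underside. Bystander.
- marker: blue and white marker pen, 135 mm long, lying before the dispenser; origin at the centre of its underside. Bystander.
- hplc_column: steel chromatography column, 170 mm long, 15 mm thick, lying behind the dispenser; origin at the centre of its underside. Bystander.

How it is judged:
By the outcome, as a careful person would: the job done as asked, in the order asked, and still so for the second after the job is handed in, with the robot touching nothing.
It also fails if it takes over 61 s, if anything falls off the work surface, if the arm or the gripper's body presses on something with over 40 N, if the wrist force passes 120 N, or if a joint passes its speed limit or range.

## Working session

There is one attempt and no reset: what is moved stays moved. The work goes in short steps, Python scripts to look and compute and a shell command to move; the robot and the scene stay as the last step left them, time stands still between calls to the robot, and variables do not carry over. Pictures are saved under pics/ and viewed, at most 10 in all, crops included, and the job is handed in when it is done.

```bash
mkdir -p pics; cat > h.py <<'E'
import numpy as np, cv2
from scipy.spatial.transform import Rotation as R
from workcell import *
def Rm(a):
    a=np.array(a,float); return a if a.shape==(3,3) else R.from_quat(a).as_matrix()
def ray(f,p):
    u=cv2.undistortPoints(np.array([[p]],float),np.array(f['mtx']),np.array(f['distortion']))[0,0]
    d=Rm(f['attitude'])@np.array([u[0],u[1],1]); return np.array(f['origin']),d/np.linalg.norm(d)
def atz(f,p,z):
    o,d=ray(f,p); return o+d*(z-o[2])/d[2]
def proj(f,P):
    r=Rm(f['attitude']).T; return cv2.projectPoints(np.array(P,float).reshape(-1,1,3),cv2.Rodrigues(r)[0],-r@np.array(f['origin']),np.array(f['mtx']),np.array(f['distortion']))[0][:,0]
def tri(f1,p1,f2,p2):
    a,d=ray(f1,p1); b,e=ray(f2,p2)
    s=np.linalg.lstsq(np.c_[d,-e],b-a,rcond=None)[0]; x,y=a+d*s[0],b+e*s[1]
    return (x+y)/2,np.linalg.norm(x-y)
E
python3 - <<'E'
from h import *
np.set_printoptions(precision=4,suppress=True)
fs={n:grab_frame(n) for n in('scene','top')}
for n,f in fs.items(): cv2.imwrite(f'pics/{n}0.png',f['color']); print(n,f['origin'],f['attitude'])
for q in ['dispenser','pointer','spout','sleeve_grip','knob_grip','beaker_50','std_amber_2','marker','hplc_column']:
    r={n:place_of(f,q) for n,f in fs.items()}
    print(q,{n:[(np.round(x['position'],1),round(x['confidence'],2)) for x in v[:2]] for n,v in r.items()})
    if all(r.values()): print('  tri',*tri(fs['scene'],r['scene'][0]['position'],fs['top'],r['top'][0]['position']))
s=get_state();print(s)
E
```

```text
scene [-0.017  -0.6252  0.8575] [ 0.8534 -0.3269  0.1474 -0.3784]
top [0.491  0.0167 1.0572] [ 0.7091 -0.7037  0.0346 -0.028 ]
dispenser {'scene': [(array([252.4, 217.7]), 0.9)], 'top': [(array([224.9, 272.8]), 0.17)]}
  tri [0.4898 0.0846 0.0573] 0.06899846822564552
pointer {'scene': [(array([216.7, 194.8]), 0.96)], 'top': [(array([224.1, 270.4]), 0.28)]}
  tri [0.4652 0.1074 0.1207] 0.012640514467137329
spout {'scene': [(array([217.2, 211.6]), 0.89)], 'top': [(array([219.9, 273.8]), 0.77)]}
  tri [0.4618 0.1172 0.0675] 0.0017314227703003602
sleeve_grip {'scene': [(array([233.4, 176.2]), 0.55)], 'top': [(array([179.3, 220.9]), 0.91), (array([168.2, 280.5]), 0.52)]}
  tri [0.5664 0.1971 0.0652] 0.003685737495553455
knob_grip {'scene': [(array([277.8, 207.5]), 0.75)], 'top': [(array([266.2, 227.5]), 0.6)]}
  tri [0.5546 0.0254 0.0854] 0.006497322166060045
beaker_50 {'scene': [(array([221.4, 232.3]), 0.56), (array([187. , 209.6]), 0.28)], 'top': [(array([227.6, 270.2]), 0.96), (array([181.4, 250.7]), 0.31)]}
  tri [0.4654 0.1092 0.0069] 0.0072749802261227355
std_amber_2 {'scene': [(arr
[... 246 characters left out ...]
.4473 0.226  0.0057] 0.007347917228484089
hplc_column {'scene': [(array([325.8, 226.5]), 0.74)], 'top': [(array([295.5, 179.8]), 0.7)]}
  tri [ 0.6578 -0.032   0.0034] 0.0008126351065353494
{'time': 1.0, 'joint_positions': array([ 1.1734,  0.3507,  1.6518,  0.    ,  1.1391, -0.0846]), 'joint_vel': array([ 0.001 , -0.0004, -0.0001, -0.0015, -0.0019, -0.0019]), 'effort': array([ -0.002 , -50.6046, -29.1645,  -0.0002,   0.0008,   0.    ]), 'position': array([0.1692, 0.5233, 0.2313]), 'orientation': array([ 0.1558,  0.9878, -0.    , -0.    ]), 'wrist_force': array([ 1.1885, -0.2092,  0.1006]), 'ft_torque': array([0.0254, 0.041 , 0.0099]), 'finger_force': 0.0, 'gripper_width': 0.0852691441750426}
```

```bash
python3 - <<'E'
import cv2
t=cv2.imread('pics/top0.png');s=cv2.imread('pics/scene0.png')
cv2.imwrite('pics/a.png',cv2.resize(t[130:310,120:340],(770,630)[:2],interpolation=cv2.INTER_CUBIC)[:600])
cv2.imwrite('pics/b.png',cv2.resize(s[130:270,150:350],None,fx=4,fy=4,interpolation=cv2.INTER_CUBIC))
E
```

```text
(no output)
```

View pics/a.png

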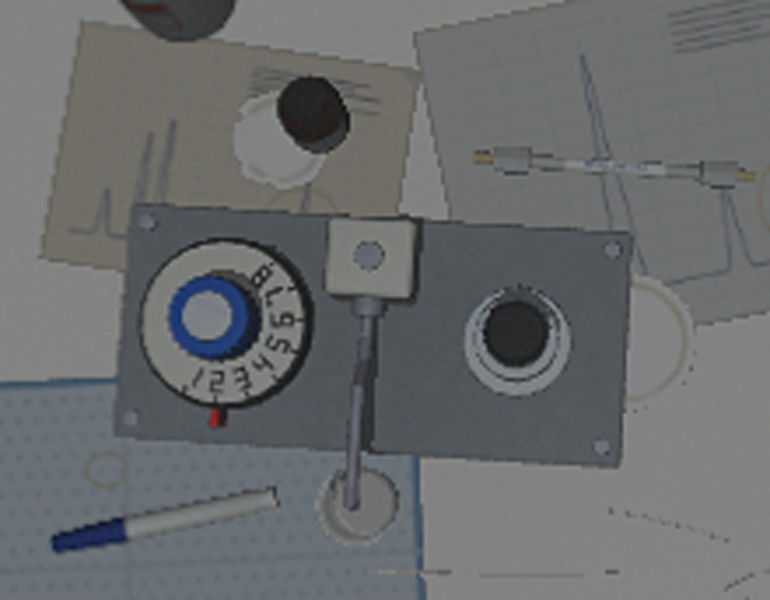

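View pics/b.png

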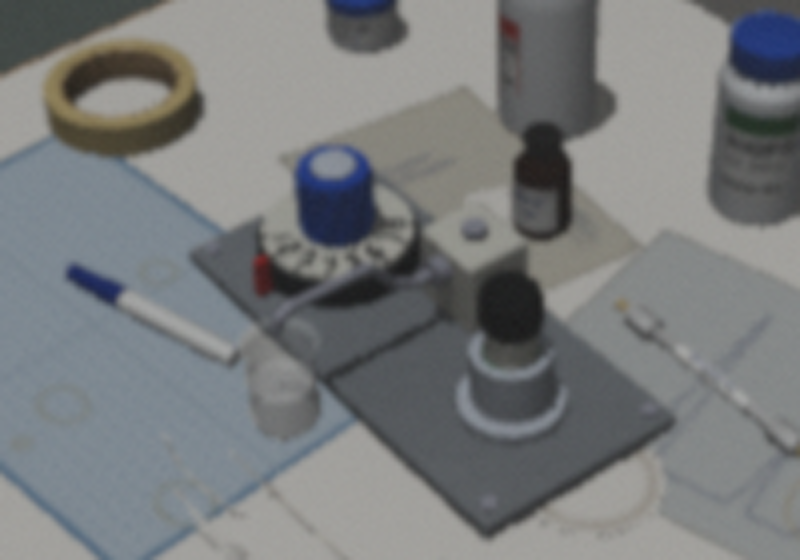

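```bash
python3 - <<'E'
from h import *
np.set_printoptions(precision=4,suppress=True)
f=grab_frame('top');g=grab_frame('scene')
c=lambda u,v:(120+u/3.5,130+v/3.5)
d=lambda u,v:(150+u/4,130+v/4)
print('screws',*[atz(f,c(*p),.012)[:2] for p in[(148,220),(613,248),(601,447),(131,417)]])
print('sleeve top',atz(f,c(207,316),.082),atz(g,d(334,163),.082),tri(g,d(334,163),f,c(207,316)))
print('knob top',atz(f,c(517,333),.101))
print('pointer',atz(f,c(218,411),.039),atz(g,d(262,258),.039))
print('collar flange',atz(f,c(517,343),.02))
for q,z in(('sleeve_grip',.059),('knob_grip',.087)):
  for F in(f,g):
    r=place_of(F,q)[:1]; m=regions_of(F,q)[:1]
    for x in r: print(q,'place',atz(F,x['position'],.062 if q[0]=='s' else z))
    for x in m:
        ys,xs=np.nonzero(x['mask']); print('  mask',x['confidence'],xs.min(),xs.max(),ys.min(),ys.max(),atz(F,x['position'],z))
# model check
y=-.069; ctr=np.array([.56,.111]); Rr=np.array([[np.cos(y),-np.sin(y)],[np.sin(y),np.cos(y)]])
print([ctr+Rr@np.array(p) for p in[(0,.085),(0,-.085),(-.099,0),(-.056,.085)]])
E
```

```text
screws [0.6271 0.2449] [ 0.6126 -0.0313] [ 0.4949 -0.0248] [0.5102 0.2518]
sleeve top [0.5649 0.1956 0.082 ] [0.5684 0.1948 0.082 ] (array([0.566 , 0.1942, 0.0836]), np.float64(0.00326141514534063))
knob top [0.5556 0.0244 0.101 ]
pointer [0.5136 0.1958 0.039 ] [0.5119 0.1961 0.039 ]
collar flange [0.5552 0.025  0.02  ]
sleeve_grip place [0.5642 0.1991 0.062 ]
  mask 0.62 160 206 199 244 [0.5656 0.1945 0.059 ]
sleeve_grip place [0.5586 0.1997 0.062 ]
  mask 0.7 216 252 167 197 [0.5598 0.1852 0.059 ]
knob_grip place [0.5535 0.027  0.087 ]
  mask 0.83 258 276 216 234 [0.5524 0.0234 0.087 ]
knob_grip place [0.5551 0.0256 0.087 ]
  mask 0.84 269 286 197 222 [0.5408 0.0127 0.087 ]
[array([0.5659, 0.1958]), array([0.5541, 0.0262]), array([0.4612, 0.1178]), array([0.51  , 0.1997])]
```

```bash
python3 -m pendant '[{"tx":-0.6,"ty":-0.24,"gripper":1},{"tx":-0.6,"ty":-0.24,"gripper":1},{"tx":-0.6,"ty":-0.24,"gripper":1},{"tx":-0.6,"ty":-0.24,"gripper":1},{"tx":-0.6,"ty":-0.24,"gripper":1},{"tx":-0.6,"ty":-0.24,"gripper":1},{"tx":-0.6,"ty":-0.24,"gripper":1},{"tx":-0.6,"ty":-0.24,"gripper":1}]' 40
cat >> h.py <<'E'
def go(x,y,z):
    s=get_state(); d=np.array([x,y,z])-s['position']; M=Rm(s['orientation'])
    print('t',round(s['time'],2),'shares',np.round(M.T@d/.4,4),'az_y',round(np.degrees(np.arctan2(M[1,1],M[0,1])),2),'tilt',np.round(M[:,2],4),'pos',s['position'].round(4),'F',s['wrist_force'].round(2),'T',s['ft_torque'].round(3),'w',round(s['gripper_width'],4),round(s['finger_force'],1),'q6',s['joint_positions'][5].round(3))
E
python3 -c "
from h import *
go(.5655,.1955,.15)"
```

```text
t 1.5 shares [-1.1948 -0.4749  0.2032] az_y 72.08 tilt [-0.  0. -1.] pos [0.1692 0.5233 0.2313] F [-0.12  0.57 -0.58] T [-0.023 -0.006 -0.02 ] w 0.0853 0.0 q6 -0.085$[0]: bad value
```

```bash
python3 -m pendant '[{"tx":-0.6,"ty":-0.24,"tz":0,"wx":0,"wy":0,"wz":0,"gripper":1},{"tx":-0.6,"ty":-0.24,"tz":0,"wx":0,"wy":0,"wz":0,"gripper":1},{"tx":-0.6,"ty":-0.24,"tz":0,"wx":0,"wy":0,"wz":0,"gripper":1},{"tx":-0.6,"ty":-0.24,"tz":0,"wx":0,"wy":0,"wz":0,"gripper":1},{"tx":-0.6,"ty":-0.24,"tz":0,"wx":0,"wy":0,"wz":0,"gripper":1},{"tx":-0.6,"ty":-0.24,"tz":0,"wx":0,"wy":0,"wz":0,"gripper":1},{"tx":-0.6,"ty":-0.24,"tz":0,"wx":0,"wy":0,"wz":0,"gripper":1},{"tx":-0.6,"ty":-0.24,"tz":0,"wx":0,"wy":0,"wz":0,"gripper":1}]' 40
python3 -c "
from h import *
go(.5655,.1955,.15)"
```

```text
time: 2.17
position: [0.3698, 0.3566, 0.2313]
orientation: [0.158, 0.988, -0.0, 0.0]
wrist_force: [-0.2, -0.1, 0.2]
gripper_width: 0.0854
finger_force: 0.0
t 2.17 shares [-0.5903 -0.2304  0.2034] az_y 71.87 tilt [ 2.e-04 -1.e-04 -1.e+00] pos [0.3698 0.3566 0.2313] F [-0.15 -0.07  0.2 ] T [ 0.027 -0.013  0.028] w 0.0854 0.0 q6 -0.578
```

```bash
python3 -m pendant '[{"tx":-0.59,"ty":-0.23,"tz":0.1,"wx":0,"wy":0,"wz":0,"gripper":1},{"tx":-0.59,"ty":-0.23,"tz":0.1,"wx":0,"wy":0,"wz":0,"gripper":1},{"tx":-0.59,"ty":-0.23,"tz":0.1,"wx":0,"wy":0,"wz":0,"gripper":1},{"tx":-0.59,"ty":-0.23,"tz":0.1,"wx":0,"wy":0,"wz":0,"gripper":1},{"tx":-0.59,"ty":-0.23,"tz":0.1,"wx":0,"wy":0,"wz":0,"gripper":1},{"tx":-0.59,"ty":-0.23,"tz":0.2,"wx":0,"wy":0,"wz":0,"gripper":1},{"tx":-0.59,"ty":-0.23,"tz":0.2,"wx":0,"wy":0,"wz":0,"gripper":1},{"tx":-0.59,"ty":-0.23,"tz":0.2,"wx":0,"wy":0,"wz":0,"gripper":1}]'
python3 -c "
from h import *
go(.5655,.1955,.043)"
```

```text
time: 2.83
position: [0.5642, 0.1965, 0.1473]
orientation: [0.157, 0.988, -0.001, -0.002]
wrist_force: [0.4, 0.7, -0.4]
gripper_width: 0.0855
finger_force: 0.0
t 2.83 shares [-0.0051 -0.0007  0.2606] az_y 71.97 tilt [-0.005  -0.0015 -1.    ] pos [0.5642 0.1965 0.1473] F [ 0.43  0.7  -0.44] T [0.003 0.006 0.023] w 0.0855 0.0 q6 -0.999
```

```bash
python3 -m pendant '[{"tx":-0.004,"ty":0,"tz":0.06,"wx":0,"wy":0,"wz":0,"gripper":1},{"tx":-0.004,"ty":0,"tz":0.12,"wx":0,"wy":0,"wz":0,"gripper":1},{"tx":-0.004,"ty":0,"tz":0.17,"wx":0,"wy":0,"wz":0,"gripper":1},{"tx":-0.004,"ty":0,"tz":0.21,"wx":0,"wy":0,"wz":0,"gripper":1},{"tx":-0.004,"ty":0,"tz":0.24,"wx":0,"wy":0,"wz":0,"gripper":1},{"tx":-0.004,"ty":0,"tz":0.255,"wx":0,"wy":0,"wz":0,"gripper":1},{"tx":-0.004,"ty":0,"tz":0.255,"wx":0,"wy":0,"wz":0,"gripper":1},{"tx":-0.004,"ty":0,"tz":0.255,"wx":0,"wy":0,"wz":0,"gripper":1}]'
python3 -c "
from h import *
go(.5655,.1955,.043)"
python3 -m pendant '[{"tx":0,"ty":0,"tz":0,"wx":0,"wy":0,"wz":0,"gripper":0.4},{"tx":0,"ty":0,"tz":0,"wx":0,"wy":0,"wz":0,"gripper":0.4},{"tx":0,"ty":0,"tz":0,"wx":0,"wy":0,"wz":0,"gripper":0.4},{"tx":0,"ty":0,"tz":0,"wx":0,"wy":0,"wz":0,"gripper":0.4},{"tx":0,"ty":0,"tz":0,"wx":0,"wy":0,"wz":0,"gripper":0.4},{"tx":0,"ty":0,"tz":0,"wx":0,"wy":0,"wz":0,"gripper":0.4},{"tx":0,"ty":0,"tz":0,"wx":0,"wy":0,"wz":0,"gripper":0.4},{"tx":0,"ty":0,"tz":0,"wx":0,"wy":0,"wz":0,"gripper":0.4}]' 40
python3 -c "
from h import *
go(.5655,.1955,.043)"
```

```text
time: 3.5
position: [0.5659, 0.1981, 0.05]
orientation: [0.155, 0.988, 0.0, 0.0]
wrist_force: [0.3, -0.7, 0.4]
gripper_width: 0.0854
finger_force: 0.0
t 3.5 shares [-0.001  -0.0066  0.0175] az_y 72.11 tilt [ 7.e-04  2.e-04 -1.e+00] pos [0.5659 0.1981 0.05  ] F [ 0.28 -0.72  0.43] T [-0.032  0.051  0.014] w 0.0854 0.0 q6 -0.999
time: 4.17
position: [0.5658, 0.1967, 0.0503]
orientation: [0.156, 0.988, -0.001, 0.0]
wrist_force: [-3.7, -6.9, 9.8]
gripper_width: 0.044
finger_force: 39.8
t 4.17 shares [-0.0001 -0.003   0.0183] az_y 72.09 tilt [-0.    -0.001 -1.   ] pos [0.5658 0.1967 0.0503] F [-3.65 -6.94  9.78] T [-0.981  0.6    0.148] w 0.044 39.8 q6 -1.0
```

```bash
python3 -m pendant '[{"tx":0,"ty":-0.003,"tz":0,"wx":0,"wy":0,"wz":0.033,"gripper":0.4},{"tx":0,"ty":-0.003,"tz":0,"wx":0,"wy":0,"wz":0.067,"gripper":0.4},{"tx":0,"ty":-0.003,"tz":0,"wx":0,"wy":0,"wz":0.1,"gripper":0.4},{"tx":0,"ty":-0.003,"tz":0,"wx":0,"wy":0,"wz":0.133,"gripper":0.4},{"tx":0,"ty":-0.003,"tz":0,"wx":0,"wy":0,"wz":0.167,"gripper":0.4},{"tx":0,"ty":-0.003,"tz":0,"wx":0,"wy":0,"wz":0.2,"gripper":0.4},{"tx":0,"ty":-0.003,"tz":0,"wx":0,"wy":0,"wz":0.233,"gripper":0.4},{"tx":0,"ty":-0.003,"tz":0,"wx":0,"wy":0,"wz":0.267,"gripper":0.4}]'
python3 -c "
from h import *
go(.5655,.1955,.050)"
```

```text
time: 4.83
position: [0.5665, 0.1972, 0.0504]
orientation: [0.547, 0.837, 0.001, 0.001]
wrist_force: [2.9, 7.2, 2.2]
gripper_width: 0.0437
finger_force: 40.3
t 4.83 shares [-0.0028 -0.004   0.0009] az_y 23.72 tilt [ 0.003   0.0016 -1.    ] pos [0.5665 0.1972 0.0504] F [2.87 7.19 2.24] T [ 1.314 -0.395  0.703] w 0.0437 40.3 q6 -0.158
```

```bash
python3 -m pendant '[{"tx":0,"ty":0,"tz":0,"wx":0,"wy":0,"wz":0.036,"gripper":0.4},{"tx":0,"ty":0,"tz":0,"wx":0,"wy":0,"wz":0.072,"gripper":0.4},{"tx":0,"ty":0,"tz":0,"wx":0,"wy":0,"wz":0.108,"gripper":0.4},{"tx":0,"ty":0,"tz":0,"wx":0,"wy":0,"wz":0.144,"gripper":0.4},{"tx":0,"ty":0,"tz":0,"wx":0,"wy":0,"wz":0.18,"gripper":0.4},{"tx":0,"ty":0,"tz":0,"wx":0,"wy":0,"wz":0.215,"gripper":0.4},{"tx":0,"ty":0,"tz":0,"wx":0,"wy":0,"wz":0.25,"gripper":0.4},{"tx":0,"ty":0,"tz":0,"wx":0,"wy":0,"wz":0.268,"gripper":0.4}]'
python3 -c "
from h import *
go(.5655,.1955,.050)"
python3 -m pendant '[{"tx":0,"ty":0,"tz":0,"wx":0,"wy":0,"wz":0,"gripper":0.4},{"tx":0,"ty":0,"tz":0,"wx":0,"wy":0,"wz":0,"gripper":0.4},{"tx":0,"ty":0,"tz":0,"wx":0,"wy":0,"wz":0,"gripper":1},{"tx":0,"ty":0,"tz":0,"wx":0,"wy":0,"wz":0,"gripper":1},{"tx":0,"ty":0,"tz":0,"wx":0,"wy":0,"wz":0,"gripper":1},{"tx":0,"ty":0,"tz":0,"wx":0,"wy":0,"wz":0,"gripper":1},{"tx":0,"ty":0,"tz":0,"wx":0,"wy":0,"wz":0,"gripper":1},{"tx":0,"ty":0,"tz":0,"wx":0,"wy":0,"wz":0,"gripper":1}]'
python3 -c "
from h import *
go(.5655,.1955,.170)"
```

```text
time: 5.5
position: [0.5674, 0.1972, 0.0504]
orientation: [0.841, 0.54, 0.003, 0.001]
wrist_force: [6.9, 5.6, -0.6]
gripper_width: 0.0442
finger_force: 40.8
t 5.5 shares [-0.0058 -0.0026  0.001 ] az_y -24.57 tilt [ 0.0051  0.0018 -1.    ] pos [0.5674 0.1972 0.0504] F [ 6.89  5.63 -0.62] T [ 0.949 -1.022  0.597] w 0.0442 40.8 q6 0.685
time: 6.17
position: [0.5653, 0.1963, 0.0493]
orientation: [0.84, 0.543, -0.0, -0.0]
wrist_force: [-0.4, -0.1, 1.3]
gripper_width: 0.0853
finger_force: 0.0
t 6.17 shares [-0.0016  0.0011 -0.3018] az_y -24.22 tilt [-2.e-04 -1.e-04 -1.e+00] pos [0.5653 0.1963 0.0493] F [-0.37 -0.06  1.31] T [-0.02   0.     0.057] w 0.0853 0.0 q6 0.679
```

```bash
python3 -m pendant '[{"tx":0,"ty":0,"tz":-0.1,"wx":0,"wy":0,"wz":0,"gripper":1},{"tx":0,"ty":0,"tz":-0.2,"wx":0,"wy":0,"wz":0,"gripper":1},{"tx":0,"ty":0,"tz":-0.3,"wx":0,"wy":0,"wz":0,"gripper":1},{"tx":0,"ty":0,"tz":-0.35,"wx":0,"wy":0,"wz":0,"gripper":1},{"tx":0,"ty":0,"tz":-0.35,"wx":0,"wy":0,"wz":0,"gripper":1},{"tx":0,"ty":0,"tz":-0.35,"wx":0,"wy":0,"wz":0,"gripper":1},{"tx":0,"ty":0,"tz":-0.35,"wx":0,"wy":0,"wz":0,"gripper":1},{"tx":0,"ty":0,"tz":-0.35,"wx":0,"wy":0,"wz":0,"gripper":1}]'
python3 -c "
from h import *
go(.5555,.0248,.170)"
```

```text
time: 6.83
position: [0.5647, 0.1961, 0.1876]
orientation: [0.84, 0.543, -0.001, -0.0]
wrist_force: [-0.7, -0.2, -0.9]
gripper_width: 0.0855
finger_force: 0.0
t 6.83 shares [-0.3999  0.1549  0.0445] az_y -24.22 tilt [-2.7e-03 -7.0e-04 -1.0e+00] pos [0.5647 0.1961 0.1876] F [-0.68 -0.2  -0.93] T [0.023 0.029 0.054] w 0.0855 0.0 q6 0.679
```

```bash
python3 -m pendant '[{"tx":-0.1,"ty":0.039,"tz":0,"wx":0,"wy":0,"wz":0,"gripper":1},{"tx":-0.2,"ty":0.078,"tz":0,"wx":0,"wy":0,"wz":0,"gripper":1},{"tx":-0.3,"ty":0.116,"tz":0,"wx":0,"wy":0,"wz":0,"gripper":1},{"tx":-0.4,"ty":0.155,"tz":0.03,"wx":0,"wy":0,"wz":0,"gripper":1},{"tx":-0.4,"ty":0.155,"tz":0.03,"wx":0,"wy":0,"wz":0,"gripper":1},{"tx":-0.4,"ty":0.155,"tz":0.03,"wx":0,"wy":0,"wz":0,"gripper":1},{"tx":-0.4,"ty":0.155,"tz":0.03,"wx":0,"wy":0,"wz":0,"gripper":1},{"tx":-0.4,"ty":0.155,"tz":0.03,"wx":0,"wy":0,"wz":0,"gripper":1}]'
python3 - <<'E'
from h import *
f=grab_frame('top');g=grab_frame('scene')
go(.5555,.0248,.068)
cv2.imwrite('pics/c.png',np.vstack([cv2.convertScaleAbs(cv2.resize(f['color'][185:265,140:230],(675,600),interpolation=cv2.INTER_CUBIC),alpha=1.5)]))
cv2.imwrite('pics/d.png',cv2.convertScaleAbs(cv2.resize(g['color'][110:260,170:370],None,fx=4,fy=4,interpolation=cv2.INTER_CUBIC),alpha=1.5))
E
```

```text
time: 7.5
position: [0.5563, 0.0261, 0.1769]
orientation: [0.839, 0.543, -0.0, -0.0]
wrist_force: [0.4, 1.1, 0.4]
gripper_width: 0.0855
finger_force: 0.0
t 7.6 shares [-0.0043 -0.0006  0.2731] az_y -24.13 tilt [-0.e+00  1.e-04 -1.e+00] pos [0.5564 0.0263 0.1772] F [0.21 0.41 0.19] T [ 0.006  0.006 -0.024] w 0.0855 0.0 q6 0.385
```

View pics/c.png

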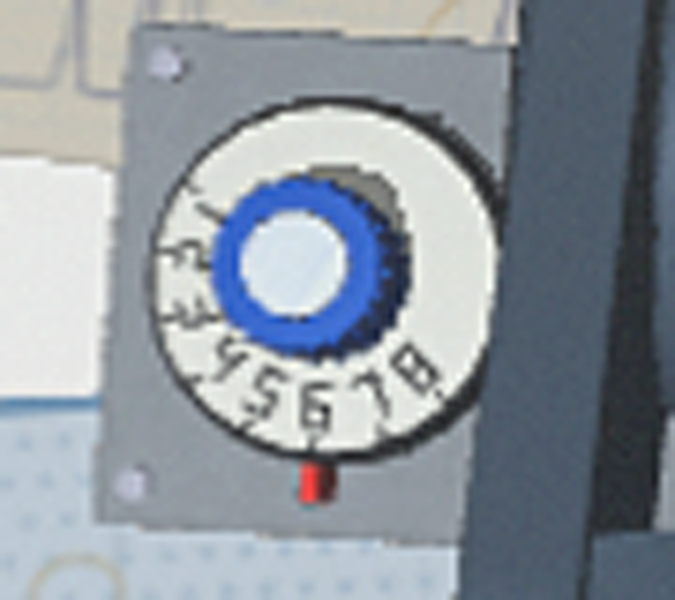

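View pics/d.png

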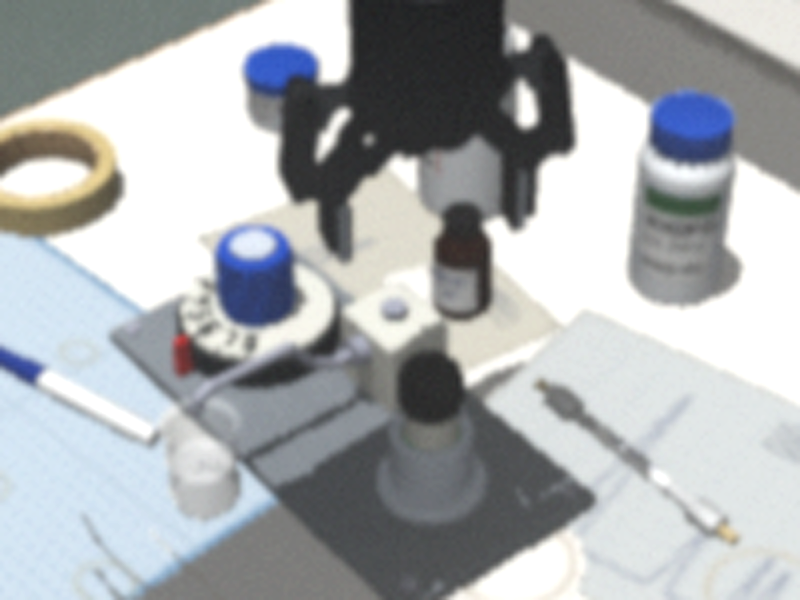

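Sleeve: 6 at (317,410) stands right at the red pointer (317,480); the knob is seated and bystanders are unmoved. Now the knob.

```bash
python3 -m pendant '[{"tx":-0.004,"ty":0,"tz":0.06,"wx":0,"wy":0,"wz":0,"gripper":1},{"tx":-0.004,"ty":0,"tz":0.12,"wx":0,"wy":0,"wz":0,"gripper":1},{"tx":-0.004,"ty":0,"tz":0.17,"wx":0,"wy":0,"wz":0,"gripper":1},{"tx":-0.004,"ty":0,"tz":0.21,"wx":0,"wy":0,"wz":0,"gripper":1},{"tx":-0.004,"ty":0,"tz":0.24,"wx":0,"wy":0,"wz":0,"gripper":1},{"tx":-0.004,"ty":0,"tz":0.26,"wx":0,"wy":0,"wz":0,"gripper":1},{"tx":-0.004,"ty":0,"tz":0.27,"wx":0,"wy":0,"wz":0,"gripper":1},{"tx":-0.004,"ty":0,"tz":0.27,"wx":0,"wy":0,"wz":0,"gripper":1}]'
python3 -c "
from h import *
go(.5555,.0248,.067)"
python3 -m pendant '[{"tx":0,"ty":0,"tz":0,"wx":0,"wy":0,"wz":0,"gripper":0.2},{"tx":0,"ty":0,"tz":0,"wx":0,"wy":0,"wz":0,"gripper":0.2},{"tx":0,"ty":0,"tz":0,"wx":0,"wy":0,"wz":0,"gripper":0.2},{"tx":0,"ty":0,"tz":0,"wx":0,"wy":0,"wz":0,"gripper":0.2},{"tx":0,"ty":0,"tz":0,"wx":0,"wy":0,"wz":0,"gripper":0.2},{"tx":0,"ty":0,"tz":0,"wx":0,"wy":0,"wz":0,"gripper":0.2},{"tx":0,"ty":0,"tz":0,"wx":0,"wy":0,"wz":0,"gripper":0.2},{"tx":0,"ty":0,"tz":0,"wx":0,"wy":0,"wz":0,"gripper":0.2}]' 60
python3 -c "
from h import *
go(.5555,.0248,.067)"
```

```text
time: 8.27
position: [0.5556, 0.0238, 0.0689]
orientation: [0.84, 0.543, -0.0, -0.0]
wrist_force: [-0.1, 0.4, 0.1]
gripper_width: 0.0853
finger_force: 0.0
t 8.27 shares [ 0.0021 -0.0012  0.0049] az_y -24.2 tilt [-5.e-04  0.e+00 -1.e+00] pos [0.5556 0.0238 0.0689] F [-0.07  0.45  0.08] T [-0.009  0.065 -0.014] w 0.0853 0.0 q6 0.381
time: 8.93
position: [0.5568, 0.0232, 0.0703]
orientation: [0.84, 0.543, 0.001, 0.001]
wrist_force: [1.7, -2.2, 6.1]
gripper_width: 0.0332
finger_force: 59.2
t 8.93 shares [ 0.0024 -0.0046  0.0083] az_y -24.23 tilt [ 2.8e-03 -5.0e-04 -1.0e+00] pos [0.5568 0.0232 0.0703] F [ 1.69 -2.18  6.07] T [-0.317 -0.204  0.005] w 0.0332 59.2 q6 0.381
```

```bash
python3 -m pendant '[{"tx":0,"ty":0,"tz":-0.003,"wx":0,"wy":0,"wz":0,"gripper":0.2},{"tx":0,"ty":0,"tz":-0.006,"wx":0,"wy":0,"wz":0,"gripper":0.2},{"tx":0,"ty":0,"tz":-0.009,"wx":0,"wy":0,"wz":0,"gripper":0.2},{"tx":0,"ty":0,"tz":-0.012,"wx":0,"wy":0,"wz":0,"gripper":0.2},{"tx":0,"ty":0,"tz":-0.015,"wx":0,"wy":0,"wz":0,"gripper":0.2},{"tx":0,"ty":0,"tz":-0.017,"wx":0,"wy":0,"wz":0,"gripper":0.2},{"tx":0,"ty":0,"tz":-0.017,"wx":0,"wy":0,"wz":0,"gripper":0.2},{"tx":0,"ty":0,"tz":-0.017,"wx":0,"wy":0,"wz":0,"gripper":0.2}]'
python3 -c "
from h import *
go(.5555,.0248,.0793)"
```

```text
time: 9.6
position: [0.5567, 0.0232, 0.076]
orientation: [0.84, 0.543, 0.001, 0.001]
wrist_force: [7.6, -3.2, -8.5]
gripper_width: 0.0332
finger_force: 60.3
t 9.6 shares [ 0.0025 -0.0043 -0.0082] az_y -24.23 tilt [ 2.5e-03 -4.0e-04 -1.0e+00] pos [0.5567 0.0232 0.076 ] F [ 7.61 -3.21 -8.51] T [-0.451 -1.269  0.011] w 0.0332 60.3 q6 0.381
```

```bash
python3 -m pendant '[{"tx":0,"ty":0,"tz":-0.003,"wx":0,"wy":0,"wz":0,"gripper":0.2},{"tx":0,"ty":0,"tz":-0.006,"wx":0,"wy":0,"wz":0,"gripper":0.2},{"tx":0,"ty":0,"tz":-0.009,"wx":0,"wy":0,"wz":0,"gripper":0.2},{"tx":0,"ty":0,"tz":-0.009,"wx":0,"wy":0,"wz":0,"gripper":0.2},{"tx":0,"ty":0,"tz":-0.009,"wx":0,"wy":0,"wz":0,"gripper":0.2},{"tx":0,"ty":0,"tz":-0.009,"wx":0,"wy":0,"wz":0,"gripper":0.2},{"tx":0,"ty":0,"tz":-0.009,"wx":0,"wy":0,"wz":0,"gripper":0.2},{"tx":0,"ty":0,"tz":-0.009,"wx":0,"wy":0,"wz":0,"gripper":0.2}]'
python3 - <<'E'
from h import *
go(.5555,.0248,.0793)
g=grab_frame('scene')
cv2.imwrite('pics/e.png',cv2.convertScaleAbs(cv2.resize(g['color'][170:245,240:320],None,fx=8,fy=8,interpolation=cv2.INTER_CUBIC),alpha=1.5))
E
```

```text
time: 10.27
position: [0.5566, 0.0232, 0.0793]
orientation: [0.84, 0.543, 0.001, 0.001]
wrist_force: [8.1, -2.4, -12.4]
gripper_width: 0.0331
finger_force: 60.6
t 10.27 shares [ 0.0026 -0.0042  0.    ] az_y -24.23 tilt [ 2.3e-03 -4.0e-04 -1.0e+00] pos [0.5566 0.0232 0.0793] F [  8.1   -2.39 -12.44] T [-0.44  -1.408 -0.089] w 0.0331 60.6 q6 0.381
```

View pics/e.png

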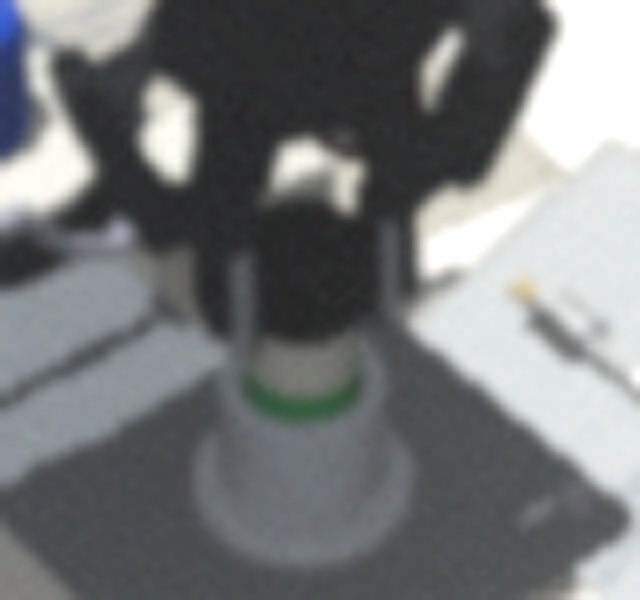

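Green band shows at (300,405), no red, 12.4 N at 9.0 mm lift. Hold, then return and release.

```bash
H='hold'; python3 -m pendant '[{"tx":0,"ty":0,"tz":0,"wx":0,"wy":0,"wz":0,"gripper":0.2},{"tx":0,"ty":0,"tz":0,"wx":0,"wy":0,"wz":0,"gripper":0.2},{"tx":0,"ty":0,"tz":0,"wx":0,"wy":0,"wz":0,"gripper":0.2},{"tx":0,"ty":0,"tz":0,"wx":0,"wy":0,"wz":0,"gripper":0.2},{"tx":0,"ty":0,"tz":0,"wx":0,"wy":0,"wz":0,"gripper":0.2},{"tx":0,"ty":0,"tz":0,"wx":0,"wy":0,"wz":0,"gripper":0.2},{"tx":0,"ty":0,"tz":0,"wx":0,"wy":0,"wz":0,"gripper":0.2},{"tx":0,"ty":0,"tz":0,"wx":0,"wy":0,"wz":0,"gripper":0.2}]'
python3 -m pendant '[{"tx":0,"ty":0,"tz":0,"wx":0,"wy":0,"wz":0,"gripper":0.2},{"tx":0,"ty":0,"tz":0,"wx":0,"wy":0,"wz":0,"gripper":0.2},{"tx":0,"ty":0,"tz":0,"wx":0,"wy":0,"wz":0,"gripper":0.2},{"tx":0,"ty":0,"tz":0,"wx":0,"wy":0,"wz":0,"gripper":0.2},{"tx":0,"ty":0,"tz":0,"wx":0,"wy":0,"wz":0,"gripper":0.2},{"tx":0,"ty":0,"tz":0,"wx":0,"wy":0,"wz":0,"gripper":0.2},{"tx":0,"ty":0,"tz":0,"wx":0,"wy":0,"wz":0,"gripper":0.2},{"tx":0,"ty":0,"tz":0,"wx":0,"wy":0,"wz":0,"gripper":0.2}]'
python3 -m pendant '[{"tx":0,"ty":0,"tz":0.005,"wx":0,"wy":0,"wz":0,"gripper":0.2},{"tx":0,"ty":0,"tz":0.01,"wx":0,"wy":0,"wz":0,"gripper":0.2},{"tx":0,"ty":0,"tz":0.015,"wx":0,"wy":0,"wz":0,"gripper":0.2},{"tx":0,"ty":0,"tz":0.02,"wx":0,"wy":0,"wz":0,"gripper":0.2},{"tx":0,"ty":0,"tz":0.023,"wx":0,"wy":0,"wz":0,"gripper":0.2},{"tx":0,"ty":0,"tz":0.023,"wx":0,"wy":0,"wz":0,"gripper":0.2},{"tx":0,"ty":0,"tz":0.023,"wx":0,"wy":0,"wz":0,"gripper":0.2},{"tx":0,"ty":0,"tz":0.023,"wx":0,"wy":0,"wz":0,"gripper":0.2}]'
python3 -m pendant '[{"tx":0,"ty":0,"tz":0,"wx":0,"wy":0,"wz":0,"gripper":1},{"tx":0,"ty":0,"tz":0,"wx":0,"wy":0,"wz":0,"gripper":1},{"tx":0,"ty":0,"tz":0,"wx":0,"wy":0,"wz":0,"gripper":1},{"tx":0,"ty":0,"tz":0,"wx":0,"wy":0,"wz":0,"gripper":1},{"tx":0,"ty":0,"tz":0,"wx":0,"wy":0,"wz":0,"gripper":1},{"tx":0,"ty":0,"tz":0,"wx":0,"wy":0,"wz":0,"gripper":1},{"tx":0,"ty":0,"tz":0,"wx":0,"wy":0,"wz":0,"gripper":1},{"tx":0,"ty":0,"tz":0,"wx":0,"wy":0,"wz":0,"gripper":1}]'
python3 -m pendant '[{"tx":0,"ty":0,"tz":-0.08,"wx":0,"wy":0,"wz":0,"gripper":1},{"tx":0,"ty":0,"tz":-0.16,"wx":0,"wy":0,"wz":0,"gripper":1},{"tx":0,"ty":0,"tz":-0.24,"wx":0,"wy":0,"wz":0,"gripper":1},{"tx":0,"ty":0,"tz":-0.3,"wx":0,"wy":0,"wz":0,"gripper":1},{"tx":0,"ty":0,"tz":-0.3,"wx":0,"wy":0,"wz":0,"gripper":1},{"tx":0,"ty":0,"tz":-0.3,"wx":0,"wy":0,"wz":0,"gripper":1},{"tx":0,"ty":0,"tz":-0.3,"wx":0,"wy":0,"wz":0,"gripper":1},{"tx":0,"ty":0,"tz":-0.3,"wx":0,"wy":0,"wz":0,"gripper":1}]'
python3 - <<'E'
from h import *
g=grab_frame('scene'); f=grab_frame('top')
a=cv2.resize(g['color'][130:270,150:340],None,fx=4,fy=4,interpolation=cv2.INTER_CUBIC)
cv2.imwrite('pics/f.png',cv2.convertScaleAbs(a,alpha=1.5))
b=cv2.resize(f['color'][185:310,140:260],None,fx=4.5,fy=4.5,interpolation=cv2.INTER_CUBIC)
cv2.imwrite('pics/g.png',cv2.convertScaleAbs(b,alpha=1.5))
E
```

```text
time: 10.98
position: [0.5566, 0.0232, 0.0793]
orientation: [0.84, 0.543, 0.001, 0.001]
wrist_force: [8.3, -1.9, -12.1]
gripper_width: 0.0335
finger_force: 60.6
time: 11.65
position: [0.5566, 0.0232, 0.0793]
orientation: [0.84, 0.543, 0.001, 0.001]
wrist_force: [9.0, -2.6, -11.0]
gripper_width: 0.0331
finger_force: 60.6
time: 12.32
position: [0.5567, 0.0232, 0.0707]
orientation: [0.84, 0.543, 0.001, 0.001]
wrist_force: [6.3, -2.2, -4.7]
gripper_width: 0.0332
finger_force: 61.5
time: 12.98
position: [0.5556, 0.0235, 0.0705]
orientation: [0.84, 0.543, -0.0, -0.0]
wrist_force: [-0.1, -0.5, -0.1]
gripper_width: 0.0853
finger_force: 0.0
time: 13.65
position: [0.555, 0.0235, 0.1892]
orientation: [0.84, 0.543, -0.001, -0.001]
wrist_force: [0.9, 0.4, -0.5]
gripper_width: 0.0853
finger_force: 0.0
```

View pics/f.png

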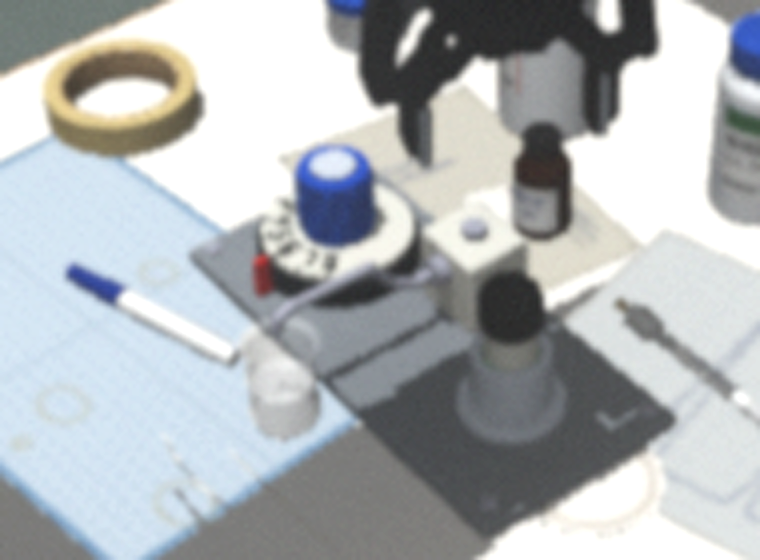

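View pics/g.png

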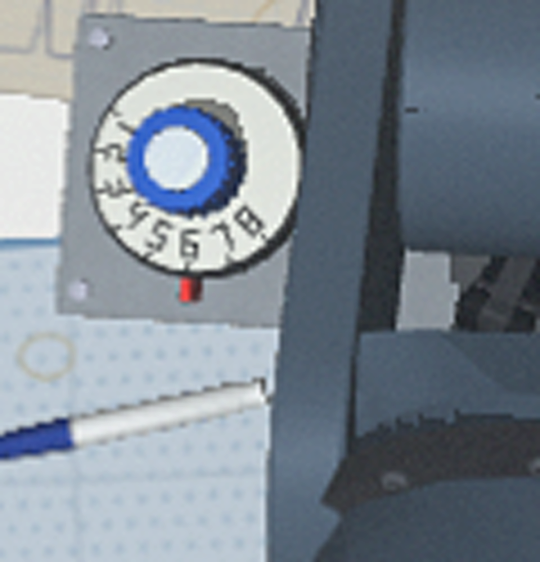

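The knob is back home at (510,308), the same pixel as in the first view, with no green showing. The 6 at (190,243) is at the pointer (190,288), and the bystanders near the dial look unmoved.

```bash
python3 -c "
from workcell import *
print(sign_off())"
```

```text
the job is handed in; nothing more can be done
None
```

The job is handed in: the volume sleeve is clicked in at 6, and the cartridge was tugged 9 mm (about 12 N, green only), held for over a second, and is back home; nothing around the dispenser appeared moved in the pictures.

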